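# Weigh an agar plate: shut the draught shield, print, tare

### The job

An agar plate stands on the pan of the balance: with the fingertips, push the clear lid of the draught shield fully shut by its black bar, then tap the green print key so that it goes clearly down, to log the weight, and only then tap the blue tare key likewise, so that the display reads zero and later drying shows as a loss. The balance is sensitive, so touch lightly and leave the red power key alone; let each key come up again and finish with the lid shut. Pinch or lift nothing, and leave the plate on its pan and the things around the balance where they are.

Things in the scene. Friction and masses are not known exactly. Their poses are not given: they have to be found in the camera images.
- balance: White laboratory balance, 240 (x) x 180 (y) x 46 mm, fixed to the worktop. Origin: middle of its underside, z up; own -x is the front with the keys, +y its left seen from the front. The front panel slopes 9 degrees down to the front and carries three keys in a row and a display behind them. Behind that stands the clear draught shield.
- shield_top (a point): Middle of the draught shield's open top, 92 mm above the worktop, at the balance's own x = 37 mm (does not move with the lid). The shield is a clear square box, 122 x 122 mm outside, with aluminium front and rear rails up to this height, round a steel pan 92 mm wide whose top is 56 mm above the worktop.
- lid (a joint): The shield's clear sliding lid (120 x 111 mm, top face 91 mm above the worktop); m, 0 = fully shut, grows as the lid slides to the right (balance's own -y), 0.080 = fully open. Starts 0.045 to 0.075 open, runs level between the rails with about 1 N of friction, stays where it is left, and meets a hard stop at 0.
- lid_bar (a point): Middle of the top of the black push bar near the lid's left edge, 107 mm above the worktop; it moves with the lid (own x = 5 mm, own y = 45 mm minus the lid's value). The bar is 40 mm long (own x), 10 mm thick (own y) and stands 16 mm above the clear lid; push its right face to the left (balance's own +y) to shut the lid.
- print_key_top (a point): Middle of the top of the green print key (left key seen from the front, own y = +56 mm, white printer-like mark); cap 30 mm (own y) x 18 mm, standing 8 mm out of the panel. Presses down, square to the panel.
- print_key (a joint): m, 0 = up, 0.006 = fully down, where it meets a hard stop. It counts as tapped from 0.002 (about 3.6 N); starts to move at about 1 N, is fully down at about 9 N, and springs back.
- tare_key_top (a point): Middle of the top of the blue tare key (right key seen from the front, own y = -56 mm, white square-ring mark); same size and action as the green one.
- tare_key (a joint): As print_key, for the blue tare key.
- power_key (a joint): As print_key, for the red power key (20 x 18 mm cap) midway between the green and the blue keys, 56 mm from each. Not to be pressed.
- plate: Agar plate (Petri dish with lid), 63 mm wide, 13 mm high, loose on the balance's pan inside the shield. Origin: middle of its underside. Not to be touched.
- microscope: Binocular microscope, fixed at the left end of the worktop: 395 x 203 mm, 412 mm high. Origin: middle of its underside. Keep clear. (A wall shelf hangs over the rear of the worktop: underside 0.52 m above it, front edge at x = 0.61 m.)
- plate_next: A second agar plate, 63 mm wide, 13 mm high, on the worktop left of the balance. Origin: middle of its underside. Leave alone.
- stain_blue: White dropper bottle with a blue cap, 36 mm wide, 97 mm high, left of the balance. Origin: middle of its underside. Leave alone.
- stain_pink: White dropper bottle with a red cap, 36 mm wide, 97 mm high, left of the balance. Origin: middle of its underside. Leave alone.
- notepad: Yellow note block, 76 x 76 x 18 mm, left of the balance. Origin: middle of its underside. Leave alone.
- specimen_cup: White specimen cup with a red lid, 65 mm wide, 66 mm high, right of the balance. Origin: middle of its underside. Leave alone.
- forceps: Steel forceps, 125 mm long (own y), 8 mm high, lying right of the balance. Origin: middle of its underside. Leave alone.

How it is judged:
On the way, in this order (a step that is already met when the one before it is completed fails the run):
1. the lid of the draught shield is fully shut (within 3 mm), the keys up (value of joint lid below 0.003 m and value of joint each of print_key, tare_key below 0.001 m), for 0.2 s.
2. the green print key is tapped (2 mm down or more), the lid shut and the blue key up (value of joint print_key above 0.002 m and value of joint lid below 0.004 m and value of joint tare_key below 0.001 m), for 0.05 s.
3. the blue tare key is tapped (2 mm down or more), the lid shut and the green key up (value of joint tare_key above 0.002 m and value of joint lid below 0.004 m and value of joint print_key below 0.001 m), for 0.05 s.
At the end, for the whole second after the job is handed in: The lid is shut within 4 mm, all three keys are up within 1 mm, the plate lies flat on the pan within 6 mm of its starting place and at rest, and every thing around the balance is within 20 mm of its starting place (value of joint lid below 0.004 m and value of joint each of print_key, tare_key, power_key below 0.001 m and distance of plate from where it was at the start of the episode below 0.006 m and angle between plate's own z axis and vertical below 0.1 rad and linear speed of plate below 0.02 m/s and distance of each of plate_next, stain_blue, stain_pink, notepad, specimen_cup, forceps from where it was at the start of the episode below 0.02 m); the robot touches nothing.
It fails at once if a key is pressed while the lid is open (value of joint lid above 0.006 m and value of joint any of print_key, tare_key above 0.0015 m).
It fails at once if the red power key is pressed, or the green and the blue key together (value of joint power_key above 0.0015 m or value of joint each of print_key, tare_key above 0.0015 m).
It fails at once if the balance, its lid or a key is touched with more than 25 N, or the bar is pinched (contact force between any of the fingers, the arm and balance above 25 N).
It fails at once if the plate on the pan is touched, shifted by more than 6 mm or lifted (contact force between the fingers and plate above 0.3 N or distance of plate from where it was at the start of the episode above 0.006 m).
It fails at once if a thing beside the balance is moved by more than 20 mm or lifted (distance of any of plate_next, stain_blue, stain_pink, notepad, specimen_cup, forceps from where it was at the start of the episode above 0.02 m).
It also fails if it takes over 58 s, if anything falls off the work surface, if the arm or the gripper's body presses on something with over 40 N, if the wrist force passes 120 N, or if a joint passes its speed limit or range.

### The arm

A 6-joint arm with a two-finger parallel gripper is mounted at the origin on a cart in front of the work surface, level with it; the furniture and walls round the work are solid. World frame = base frame: x ahead of the robot, y to its left, z up, the work surface at z = 0. Lengths are in m, angles in rad, forces in N, time in s.
With the tool pointing down it reaches from about 0.35 to 0.85 m from the base axis. Payload 8.1 kg.
Tool frame: the origin (TCP) lies midway between the tips of the shut fingers; the grasp point (between the pads) lies 19 mm behind it (robot.tcp_to_grasp is the distance from the TCP to the grasp point, in m); z points along the fingers, y is the direction in which the jaws open and shut (so a half turn about z gives the same grasp; the last joint's range is limited). The gripper opens to 93 mm and grips with 3 to 60 N. Pads are 15 mm wide; open, the fingers measure 128 mm over their backs; the gripper's body (75 mm by 188 mm) begins 65 mm behind the grasp point.
Start: joints at [-1.255, 0.13, 1.488, -0, 1.523, -0.085], TCP at [0.234, -0.552, 0.219] pointing down, gripper open.
Joint ranges: [-2.96, 2.96], [-0.89, 2.26], [0.02, 2.5], [-1.34, 4.48], [0, 2.73], [-2.66, 2.66]. Speed limits (rad/s): [2.39, 2.39, 2.79, 3.14, 3.14, 3.14].

### API

Orientations are given as a rotation vector (axis times angle).
In Python, from plant import robot gives the robot as it stands.
- The arm moves only by the tool send_rows, never from a script. Its argument "series" is a list of rows, each an object of numbers: "wx", "wy", "wz": the turn, a rotation vector about the world's x, y, z in rad; "dx", "dy", "dz": the shift along the world's x, y, z in cm; "fingers": the closure in counts, from 0 (fully open) to 255 (shut). In form: [{"wx": .., "wy": .., "wz": .., "dx": .., "dy": .., "dz": .., "fingers": ..}, ...]. A call has 1 to 20 rows; each row shifts and turns the pose as measured when the row begins; what a row does not reach is not made up. A row lasts 1/12 s, in which the tool goes at most 41.7 mm and 7.16 degrees, less where a joint would pass 70% of its speed; a pose out of reach is approached as far as the arm can. A call is refused whole if a number of a shift passes 4.17 or a number of a turn 0.125, either way. A call with a gripper value outside its range is refused whole. The fingers move at their own pace and stop on an object; "newtons" is the grip in N (left out, the last holds). Time passes only in rows, so rows that do not move let the fingers close. It gives the time, the measured TCP pose, the force and the opening at its end, in the units of the state.
- robot.read_state(): the state, without advancing time (a new reading comes with each control period).
- robot.read_camera(name): name is "side" or "top"; returns the picture (384x512x3 uint8, red, green, blue); there is no depth.
- robot.camera_info(name): a dict with "intrinsics" (3x3 intrinsics, pixels), "extrinsics" (4x4, takes a point from world to camera coordinates). Camera axes: x right, y up, looking along -z (the intrinsics and any distortion apply to the point x, -y, -z); pixel columns grow to the right and rows downward; lengths in m; the calibration is good to about 2 mm. A picture is of the moment at which its call begins. camera_info takes no time and is no camera call.
- robot.close_job(): hands the job in, once; it reports no verdict.
The state is a dict: "t": time; "q": joint angles; "dq": joint speeds; "joint_torque": joint torques, N m; "tool_pos": TCP position; "orientation": TCP orientation; "force": force on the tool from outside, world axes, zero at the start; "wrist_torque": the same for the moment, N m; "opening": finger opening in m.
Only numpy, scipy, OpenCV 4.12 (cv2) and the standard library are available. Lean on these libraries where they do the work, as an engineer would, in place of code of your own. Each camera call takes 0.05 s, during which the arm holds its last target.

## Working session

There is one attempt and no reset: what is moved stays moved. The work goes in short steps, Python scripts to look and compute and a tool call to move; the robot and the scene stay as the last step left them, time stands still between calls to the robot, and variables do not carry over. Pictures are saved under pics/ and viewed, and the job is handed in when it is done.

Besides the shell and the picture viewer there is one more tool, called after ">>>" as name(argument=value, ...) on one line, values as JSON. send_rows: Moves the arm, as the interface text tells. Its arguments: {"type":"object","properties":{"series":{"type":"array","items":{"type":"object","properties":{"wx":{"type":"number"},"wy":{"type":"number"},"wz":{"type":"number"},"dx":{"type":"number"},"dy":{"type":"number"},"dz":{"type":"number"},"fingers":{"type":"number"}}}},"newtons":{"type":"number"}},"required":["series"]}

```bash
ls; mkdir -p pics; python3 - <<'E'
from plant import robot
import cv2
for n in("side","top"):
    im=robot.read_camera(n); cv2.imwrite(f"pics/{n}0.png",im[:,:,::-1]); i=robot.camera_info(n); print(n,i)
print(robot.read_state())
E
```

```text
pics
side {'intrinsics': array([[378.98837838,   0.        , 252.16052217],
       [  0.        , 378.98837838, 193.64053439],
       [  0.        ,   0.        ,   1.        ]]), 'extrinsics': array([[-0.75704001, -0.65336512, -0.00210596,  0.40601829],
       [ 0.47408008, -0.5515186 ,  0.68634927, -0.24743554],
       [-0.44959815,  0.51859547,  0.72726904, -0.9813813 ],
       [ 0.        ,  0.        ,  0.        ,  1.        ]])}
top {'intrinsics': array([[421.65273467,   0.        , 259.75146956],
       [  0.        , 421.65273467, 192.57561464],
       [  0.        ,   0.        ,   1.        ]]), 'extrinsics': array([[-0.01885098, -0.99980251, -0.00629169,  0.07604132],
       [ 0.99340162, -0.01944157,  0.11302761, -0.50639561],
       [-0.11312761, -0.00411949,  0.99357193, -1.33754373],
       [ 0.        ,  0.        ,  0.        ,  1.        ]])}
{'t': 0.1, 'q': array([-1.25543682e+00,  1.31082365e-01,  1.48916746e+00,  8.01143173e-06,
        1.52296995e+00, -8.54178321e-02]), 'dq': array([ 0.0004729 , -0.00171633, -0.00268254, -0.00078769, -0.00087605,
       -0.00013259]), 'joint_torque': array([ 2.92788909e-04, -5.61341643e+01, -4.93097270e+01,  7.71302730e-02,
        2.92533205e-02, -6.47167849e-05]), 'tool_pos': array([ 0.23393803, -0.55197089,  0.21769589]), 'orientation': array([-3.07714231e+00, -6.25012241e-01,  2.80574281e-04]), 'force': array([-0.29355391,  0.83682931,  0.47788737]), 'wrist_torque': array([-0.00294982, -0.03959753, -0.00564602]), 'opening': 0.09314563621591522}
```

View pics/top0.png

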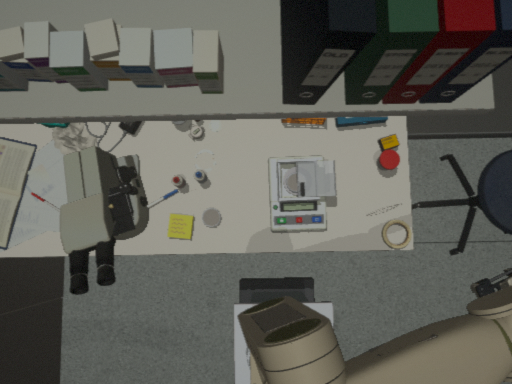

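View pics/side0.png

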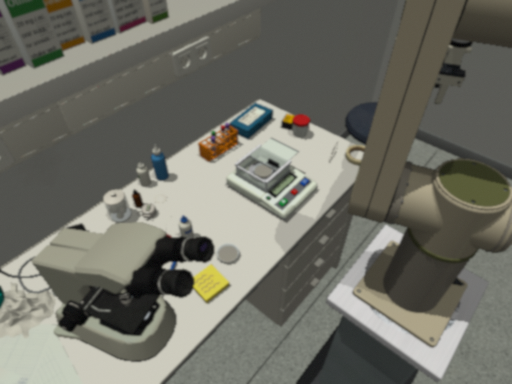

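```bash
python3 - <<'E'
import cv2
im=cv2.imread("pics/top0.png"); c=im[130:270,200:400]; cv2.imwrite("pics/top0c.png",cv2.resize(c,None,fx=4,fy=4,interpolation=cv2.INTER_CUBIC))
im=cv2.imread("pics/side0.png"); c=im[130:330,150:400]; cv2.imwrite("pics/side0c.png",cv2.resize(c,None,fx=3,fy=3,interpolation=cv2.INTER_CUBIC))
E
```

```text
(no output)
```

View pics/top0c.png

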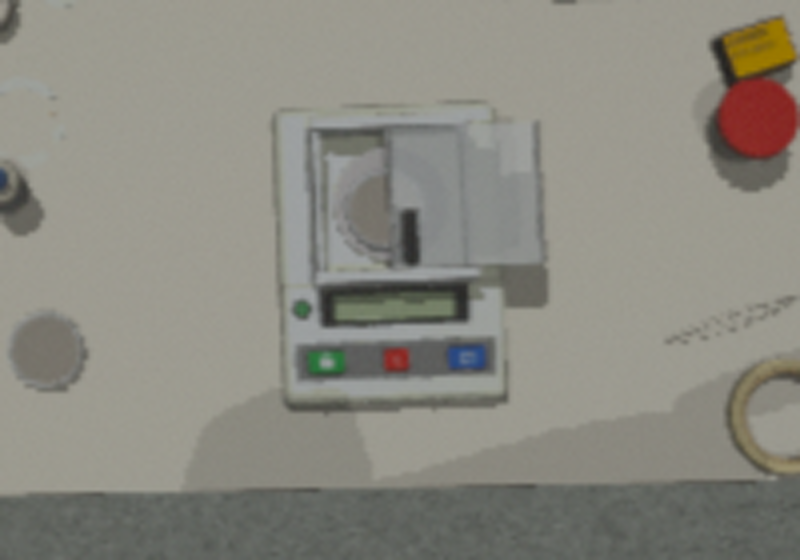

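View pics/side0c.png

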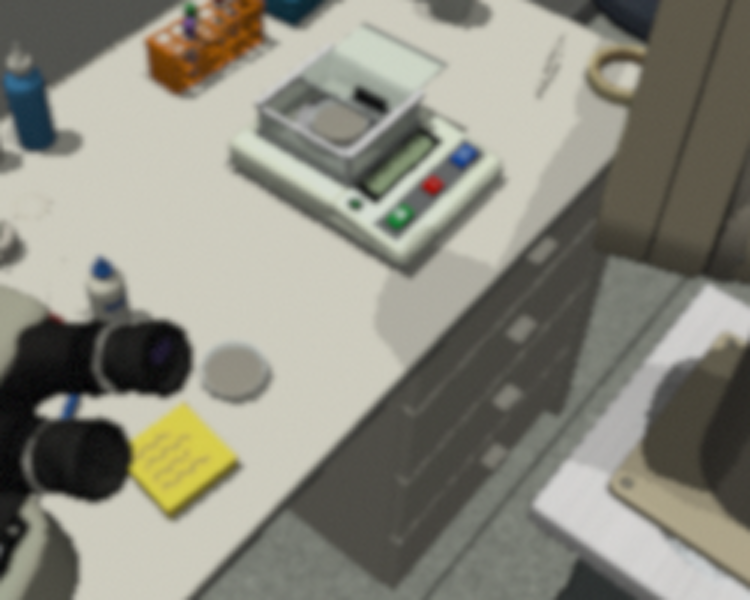

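```bash
cat > h.py <<'E'
import numpy as np
from plant import robot
from scipy.optimize import least_squares
I={n:robot.camera_info(n) for n in("side","top")}
def proj(n,p):
    K=I[n]["intrinsics"];E=I[n]["extrinsics"];c=E[:3,:3]@np.asarray(p)+E[:3,3]
    v=K@np.array([c[0],-c[1],-c[2]]);return v[:2]/v[2]
def tri(d):
    f=lambda p:np.concatenate([proj(n,p)-d[n] for n in d])
    r=least_squares(f,[.5,0,.05]);return r.x,r.fun
def onz(n,px,z):
    r=least_squares(lambda p:proj(n,[p[0],p[1],z])-px,[.5,0]);return r.x
T=lambda u,v:np.array([(u+.5)/4-.5+200,(v+.5)/4-.5+130])
S=lambda u,v:np.array([(u+.5)/3-.5+150,(v+.5)/3-.5+130])
E
python3 - <<'E'
from h import *
t=dict(g=T(326,361),r=T(396,359),b=T(467,357),bar=T(410,237)); s=dict(g=S(400,215),r=S(433,185),b=S(464,155),bar=S(371,99))
for k in t:
    x,f=tri(dict(top=t[k],side=s[k])); print(k,x.round(4),f.round(1))
print("bar@107",onz("top",T(409,223),.107),onz("side",s["bar"],.107))
for k in "grb": print(k,onz("top",t[k],.045),onz("side",s[k],.045))
# rails corners at z=.092, base corners top
for n,p in dict(fl=T(316,278),fr=T(482,272),rl=T(310,127)).items(): print(n,onz("top",p,.092))
for n,p in dict(bfl=T(288,406),bfr=T(506,402)).items(): print(n,onz("top",p,.02))
for n,p in dict(brl=T(276,110)).items(): print(n,onz("top",p,.046))
E
```

```text
g [ 0.4163 -0.0012  0.0385] [ 0.3  0.4 -0.4 -0. ]
r [ 0.4168 -0.0572  0.0373] [ 0.3  0.4 -0.5 -0.1]
b [ 0.4176 -0.1136  0.0377] [ 0.2  0.3 -0.4 -0. ]
bar [ 0.5078 -0.0654  0.0971] [ 0.3  0.4 -0.4 -0. ]
bar@107 [ 0.51851642 -0.0632542 ] [ 0.50001087 -0.05729308]
g [ 4.17302887e-01 -3.49246712e-05] [0.41185721 0.0030569 ]
r [ 0.41782481 -0.05565627] [ 0.4115646  -0.05167563]
b [ 0.41833138 -0.11205701] [ 0.41284424 -0.10784554]
fl [0.47912021 0.00822654]
fr [ 0.48127508 -0.11978414]
rl [0.59734688 0.0100728 ]
bfl [0.38281333 0.03037707]
bfr [ 0.38268762 -0.14546621]
brl [0.62050472 0.03539515]
```

>>> send_rows(series=[{"dx": 1.5,"dy": 2.4,"wz": -0.022,"fingers": 255},{"dx": 1.5,"dy": 2.4,"wz": -0.022,"fingers": 255},{"dx": 1.5,"dy": 2.4,"wz": -0.022,"fingers": 255},{"dx": 1.5,"dy": 2.4,"wz": -0.022,"fingers": 255},{"dx": 1.5,"dy": 2.4,"wz": -0.022,"fingers": 255},{"dx": 1.5,"dy": 2.4,"wz": -0.022,"fingers": 255},{"dx": 1.5,"dy": 2.4,"wz": -0.022,"fingers": 255},{"dx": 1.5,"dy": 2.4,"wz": -0.022,"fingers": 255},{"dx": 1.5,"dy": 2.4,"wz": -0.022,"fingers": 255},{"dx": 1.5,"dy": 2.4,"wz": -0.022,"fingers": 255},{"dx": 1.5,"dy": 2.4,"wz": -0.022,"fingers": 255},{"dx": 1.5,"dy": 2.4,"wz": -0.022,"fingers": 255},{"dx": 1.5,"dy": 2.4,"wz": -0.022,"fingers": 255},{"dx": 1.5,"dy": 2.4,"wz": -0.022,"fingers": 255},{"dx": 1.5,"dy": 2.4,"wz": -0.022,"fingers": 255},{"dx": 1.5,"dy": 2.4,"wz": -0.022,"fingers": 255},{"fingers": 255},{"fingers": 255}])

```text
schema error: expected keys wx, wy, wz, dx, dy, dz, fingers
```

>>> send_rows(series=[{"wx": 0,"wy": 0,"wz": -0.022,"dx": 1.5,"dy": 2.4,"dz": 0,"fingers": 255},{"wx": 0,"wy": 0,"wz": -0.022,"dx": 1.5,"dy": 2.4,"dz": 0,"fingers": 255},{"wx": 0,"wy": 0,"wz": -0.022,"dx": 1.5,"dy": 2.4,"dz": 0,"fingers": 255},{"wx": 0,"wy": 0,"wz": -0.022,"dx": 1.5,"dy": 2.4,"dz": 0,"fingers": 255},{"wx": 0,"wy": 0,"wz": -0.022,"dx": 1.5,"dy": 2.4,"dz": 0,"fingers": 255},{"wx": 0,"wy": 0,"wz": -0.022,"dx": 1.5,"dy": 2.4,"dz": 0,"fingers": 255},{"wx": 0,"wy": 0,"wz": -0.022,"dx": 1.5,"dy": 2.4,"dz": 0,"fingers": 255},{"wx": 0,"wy": 0,"wz": -0.022,"dx": 1.5,"dy": 2.4,"dz": 0,"fingers": 255},{"wx": 0,"wy": 0,"wz": -0.022,"dx": 1.5,"dy": 2.4,"dz": 0,"fingers": 255},{"wx": 0,"wy": 0,"wz": -0.022,"dx": 1.5,"dy": 2.4,"dz": 0,"fingers": 255},{"wx": 0,"wy": 0,"wz": -0.022,"dx": 1.5,"dy": 2.4,"dz": 0,"fingers": 255},{"wx": 0,"wy": 0,"wz": -0.022,"dx": 1.5,"dy": 2.4,"dz": 0,"fingers": 255},{"wx": 0,"wy": 0,"wz": -0.022,"dx": 1.5,"dy": 2.4,"dz": 0,"fingers": 255},{"wx": 0,"wy": 0,"wz": -0.022,"dx": 1.5,"dy": 2.4,"dz": 0,"fingers": 255},{"wx": 0,"wy": 0,"wz": -0.022,"dx": 1.5,"dy": 2.4,"dz": 0,"fingers": 255},{"wx": 0,"wy": 0,"wz": -0.022,"dx": 1.5,"dy": 2.4,"dz": 0,"fingers": 255},{"wx": 0,"wy": 0,"wz": 0,"dx": 0,"dy": 0,"dz": 0,"fingers": 255},{"wx": 0,"wy": 0,"wz": 0,"dx": 0,"dy": 0,"dz": 0,"fingers": 255}])

```text
t: 1.6
tool_pos: [0.4761, -0.1445, 0.2082]
orientation: [-3.127, -0.042, 0.012]
force: [-0.9, 0.1, -0.2]
opening: 0.0005
```

>>> send_rows(series=[{"wx": 0,"wy": 0,"wz": -0.013,"dx": 1.5,"dy": 1.6,"dz": -2,"fingers": 255},{"wx": 0,"wy": 0,"wz": 0,"dx": 1.6,"dy": 1.6,"dz": -2,"fingers": 255},{"wx": 0,"wy": 0,"wz": 0,"dx": 0,"dy": 0,"dz": -2,"fingers": 255},{"wx": 0,"wy": 0,"wz": 0,"dx": 0,"dy": 0,"dz": -2,"fingers": 255},{"wx": 0,"wy": 0,"wz": 0,"dx": 0,"dy": 0,"dz": -0.5,"fingers": 255},{"wx": 0,"wy": 0,"wz": 0,"dx": 0,"dy": 0,"dz": 0,"fingers": 255},{"wx": 0,"wy": 0,"wz": 0,"dx": 0,"dy": 0,"dz": 0,"fingers": 255}])

```text
t: 2.18
tool_pos: [0.5062, -0.1156, 0.1205]
orientation: [-3.129, -0.019, 0.012]
force: [-0.2, 0.3, 0.7]
opening: 0.0003
```

```bash
python3 - <<'E'
from h import *
import cv2
for n in("side","top"):
    im=robot.read_camera(n)[:,:,::-1]; c=im[130:270,200:400] if n=="top" else im[130:270,200:350]
    cv2.imwrite(f"pics/{n}1.png",cv2.resize(c,None,fx=4,fy=4,interpolation=cv2.INTER_CUBIC))
s=robot.read_state();print(s['t'],s['tool_pos'],s['orientation'],s['force'])
E
```

```text
2.2833 [ 0.50703188 -0.11574591  0.12156318] [-3.12966756 -0.01926186  0.00884396] [ 0.61030092  0.43693713 -0.28377378]
```

View pics/side1.png

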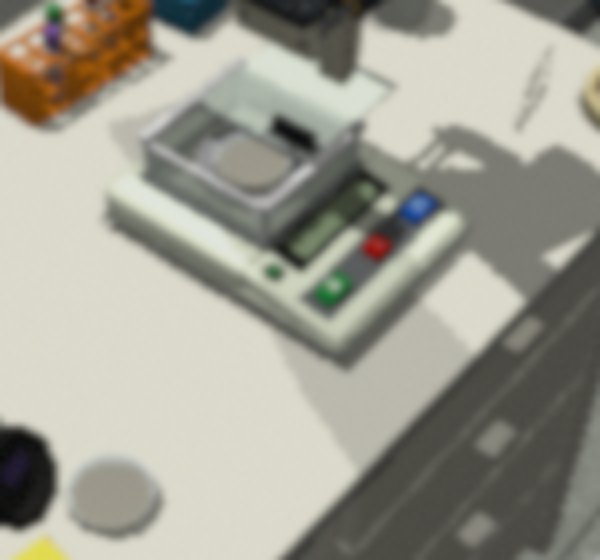

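View pics/top1.png

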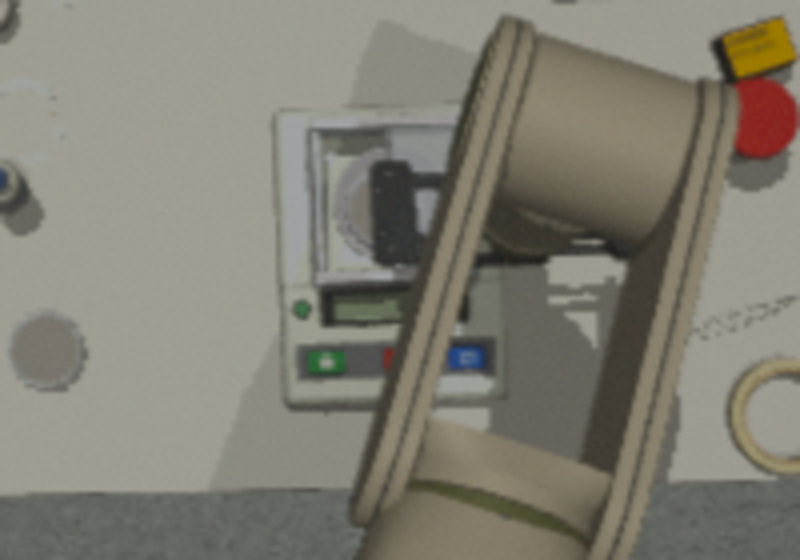

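>>> send_rows(series=[{"wx": 0,"wy": 0,"wz": 0,"dx": 0,"dy": 0,"dz": -1,"fingers": 255},{"wx": 0,"wy": 0,"wz": 0,"dx": 0,"dy": 0,"dz": -0.8,"fingers": 255},{"wx": 0,"wy": 0,"wz": 0,"dx": 0,"dy": 0,"dz": -0.3,"fingers": 255},{"wx": 0,"wy": 0,"wz": 0,"dx": 0,"dy": 0,"dz": 0,"fingers": 255},{"wx": 0,"wy": 0,"wz": 0,"dx": 0,"dy": 0,"dz": 0,"fingers": 255}])

```text
t: 2.7
tool_pos: [0.5092, -0.1175, 0.1024]
orientation: [-3.132, -0.017, -0.001]
force: [-0.7, 0.6, 0.1]
opening: 0.0008
```

```bash
python3 - <<'E'
from h import *
import cv2
n="side"
im=robot.read_camera(n)[:,:,::-1]; c=im[130:230,230:330]
cv2.imwrite(f"pics/{n}2.png",cv2.resize(c,None,fx=6,fy=6,interpolation=cv2.INTER_CUBIC))
s=robot.read_state();print(s['t'],s['tool_pos'],s['orientation'],s['force'])
print((proj(n,s['tool_pos'])-[230,130])*6)
E
```

```text
2.75 [ 0.50913075 -0.11757593  0.10243496] [-3.13199270e+00 -1.72846954e-02 -8.39786474e-04] [ 0.32271525 -1.02434375 -0.26477386]
[317.63125087 136.57344951]
```

View pics/side2.png

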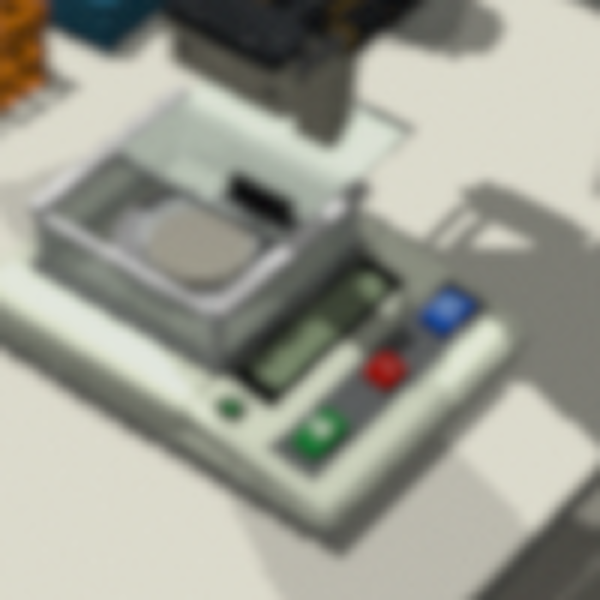

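>>> send_rows(series=[{"wx": 0,"wy": 0,"wz": 0,"dx": -0.2,"dy": 0.4,"dz": -0.3,"fingers": 255},{"wx": 0,"wy": 0,"wz": 0,"dx": 0,"dy": 0.5,"dz": -0.1,"fingers": 255},{"wx": 0,"wy": 0,"wz": 0,"dx": 0,"dy": 0.5,"dz": 0,"fingers": 255},{"wx": 0,"wy": 0,"wz": 0,"dx": 0,"dy": 0.5,"dz": 0,"fingers": 255},{"wx": 0,"wy": 0,"wz": 0,"dx": 0,"dy": 0.5,"dz": 0,"fingers": 255},{"wx": 0,"wy": 0,"wz": 0,"dx": 0,"dy": 0.5,"dz": 0,"fingers": 255},{"wx": 0,"wy": 0,"wz": 0,"dx": 0,"dy": 0.5,"dz": 0,"fingers": 255}])

```text
t: 3.33
tool_pos: [0.5073, -0.0804, 0.0989]
orientation: [-3.132, -0.017, -0.003]
force: [-0.3, -1.7, 0.7]
opening: 0.0008
```

>>> send_rows(series=[{"wx": 0,"wy": 0,"wz": 0,"dx": 0,"dy": 0.4,"dz": 0,"fingers": 255},{"wx": 0,"wy": 0,"wz": 0,"dx": 0,"dy": 0.4,"dz": 0,"fingers": 255},{"wx": 0,"wy": 0,"wz": 0,"dx": 0,"dy": 0.4,"dz": 0,"fingers": 255},{"wx": 0,"wy": 0,"wz": 0,"dx": 0,"dy": 0.4,"dz": 0,"fingers": 255},{"wx": 0,"wy": 0,"wz": 0,"dx": 0,"dy": 0.4,"dz": 0,"fingers": 255},{"wx": 0,"wy": 0,"wz": 0,"dx": 0,"dy": 0.4,"dz": 0,"fingers": 255},{"wx": 0,"wy": 0,"wz": 0,"dx": 0,"dy": 0.3,"dz": 0,"fingers": 255}])

```text
t: 3.92
tool_pos: [0.5073, -0.0504, 0.0993]
orientation: [-3.133, -0.018, -0.003]
force: [-0.6, -1.2, 1.0]
opening: 0.0003
```

```bash
python3 - <<'E'
from h import *
import cv2
n="side"
im=robot.read_camera(n)[:,:,::-1]; c=im[130:230,230:330]
cv2.imwrite(f"pics/{n}3.png",cv2.resize(c,None,fx=6,fy=6,interpolation=cv2.INTER_CUBIC))
s=robot.read_state();print(s['t'],s['tool_pos'],s['orientation'],s['force'])
print((proj(n,s['tool_pos'])-[230,130])*6)
E
```

```text
3.9667 [ 0.50730609 -0.04997923  0.09927013] [-3.13311817e+00 -1.85713953e-02 -2.69988754e-03] [-0.5784626   0.19375535  0.60327117]
[239.33557762 208.3122726 ]
```

View pics/side3.png

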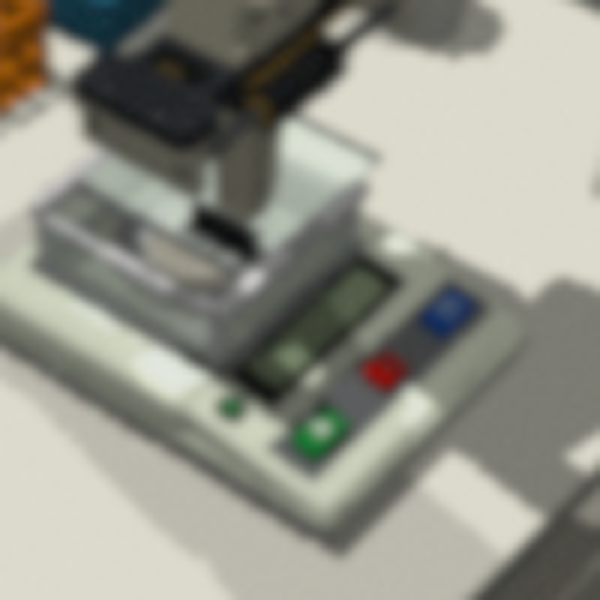

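>>> send_rows(series=[{"wx": 0,"wy": 0,"wz": 0,"dx": 0,"dy": 0.3,"dz": 0,"fingers": 255},{"wx": 0,"wy": 0,"wz": 0,"dx": 0,"dy": 0.3,"dz": 0,"fingers": 255},{"wx": 0,"wy": 0,"wz": 0,"dx": 0,"dy": 0.2,"dz": 0,"fingers": 255},{"wx": 0,"wy": 0,"wz": 0,"dx": 0,"dy": 0.2,"dz": 0,"fingers": 255}])

```text
t: 4.3
tool_pos: [0.5072, -0.0392, 0.0992]
orientation: [-3.133, -0.018, -0.002]
force: [0.5, -0.4, 1.7]
opening: 0.0005
```

>>> send_rows(series=[{"wx": 0,"wy": 0,"wz": 0,"dx": 0,"dy": 0.2,"dz": 0,"fingers": 255},{"wx": 0,"wy": 0,"wz": 0,"dx": 0,"dy": 0.2,"dz": 0,"fingers": 255}])

```text
t: 4.47
tool_pos: [0.5072, -0.0349, 0.0993]
orientation: [-3.133, -0.018, -0.002]
force: [-1.2, -1.0, 1.0]
opening: 0.0003
```

>>> send_rows(series=[{"wx": 0,"wy": 0,"wz": 0,"dx": 0,"dy": 0.2,"dz": 0,"fingers": 255},{"wx": 0,"wy": 0,"wz": 0,"dx": 0,"dy": 0.2,"dz": 0,"fingers": 255}])

```text
t: 4.63
tool_pos: [0.5071, -0.0305, 0.0992]
orientation: [-3.133, -0.018, -0.002]
force: [-0.9, -1.2, 1.3]
opening: 0.0006
```

Steps of 2 mm cause no spike so far; continuing one or two rows at a time until the stop is felt.

>>> send_rows(series=[{"wx": 0,"wy": 0,"wz": 0,"dx": 0,"dy": 0.15,"dz": 0,"fingers": 255},{"wx": 0,"wy": 0,"wz": 0,"dx": 0,"dy": 0.1,"dz": 0,"fingers": 255}])

```text
t: 4.8
tool_pos: [0.5071, -0.0276, 0.0992]
orientation: [-3.133, -0.018, -0.002]
force: [-1.0, -0.8, 0.7]
opening: 0.0004
```

```bash
python3 - <<'E'
from h import *
import cv2
n="side"
im=robot.read_camera(n)[:,:,::-1]; c=im[130:230,230:330]
cv2.imwrite(f"pics/{n}4.png",cv2.resize(c,None,fx=6,fy=6,interpolation=cv2.INTER_CUBIC))
s=robot.read_state();print(s['t'],s['tool_pos'],s['orientation'],s['force'])
print((proj(n,s['tool_pos'])-[230,130])*6)
E
```

```text
4.85 [ 0.50708482 -0.02741117  0.09923115] [-3.13310203e+00 -1.81760199e-02 -1.86008841e-03] [-0.57784181  0.86327067  0.66392754]
[211.63404256 231.37872592]
```

View pics/side4.png

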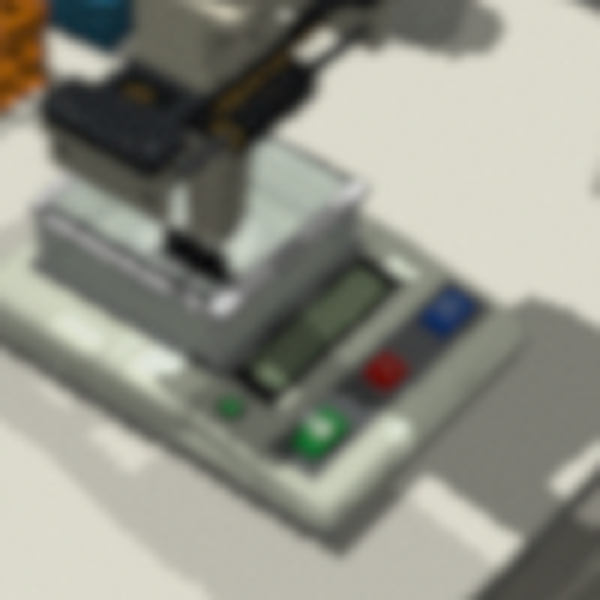

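>>> send_rows(series=[{"wx": 0,"wy": 0,"wz": 0,"dx": 0,"dy": 0.15,"dz": 0,"fingers": 255},{"wx": 0,"wy": 0,"wz": 0,"dx": 0,"dy": 0.15,"dz": 0,"fingers": 255}])

```text
t: 5.02
tool_pos: [0.5072, -0.0253, 0.0993]
orientation: [-3.135, -0.018, -0.002]
force: [-0.5, -9.8, 1.4]
opening: 0.0006
```

>>> send_rows(series=[{"wx": 0,"wy": 0,"wz": 0,"dx": 0,"dy": 0.15,"dz": 0,"fingers": 255},{"wx": 0,"wy": 0,"wz": 0,"dx": 0,"dy": 0.15,"dz": 0,"fingers": 255}])

```text
t: 5.18
tool_pos: [0.5074, -0.025, 0.0997]
orientation: [-3.14, -0.017, -0.003]
force: [-2.5, -7.8, 1.0]
opening: 0.0008
```

>>> send_rows(series=[{"wx": 0,"wy": 0,"wz": 0,"dx": 0,"dy": -0.5,"dz": 0,"fingers": 255},{"wx": 0,"wy": 0,"wz": 0,"dx": 0,"dy": -1,"dz": 0.3,"fingers": 255},{"wx": 0,"wy": 0,"wz": 0,"dx": 0,"dy": 0,"dz": 1.5,"fingers": 255},{"wx": 0,"wy": 0,"wz": 0,"dx": -1,"dy": 0,"dz": 1,"fingers": 255},{"wx": 0,"wy": 0,"wz": 0,"dx": -2.5,"dy": 0.8,"dz": 0,"fingers": 255},{"wx": 0,"wy": 0,"wz": 0,"dx": -2.5,"dy": 1,"dz": 0,"fingers": 255},{"wx": 0,"wy": 0,"wz": 0,"dx": -2.5,"dy": 1,"dz": 0,"fingers": 255},{"wx": 0,"wy": 0,"wz": 0,"dx": -0.6,"dy": 0.6,"dz": -2,"fingers": 255},{"wx": 0,"wy": 0,"wz": 0,"dx": 0,"dy": 0.4,"dz": -2,"fingers": 255},{"wx": 0,"wy": 0,"wz": 0,"dx": 0,"dy": 0,"dz": 0,"fingers": 255},{"wx": 0,"wy": 0,"wz": 0,"dx": 0,"dy": 0,"dz": 0,"fingers": 255}])

```text
t: 6.1
tool_pos: [0.4158, -0.0055, 0.0916]
orientation: [-3.137, -0.014, -0.016]
force: [0.5, -0.2, -0.2]
opening: 0.0005
```

```bash
python3 - <<'E'
from h import *
import cv2
for n,a,b in(("side",130,230),("top",150,230)):
    im=robot.read_camera(n)[:,:,::-1]; c=im[a:a+100,b:b+100]
    cv2.imwrite(f"pics/{n}5.png",cv2.resize(c,None,fx=6,fy=6,interpolation=cv2.INTER_CUBIC))
    s=robot.read_state();print(s['t'],s['tool_pos'],s['orientation'],s['force'])
    print((proj(n,s['tool_pos'])-[b,a])*6)
    for l in (0,.003): print(l,[((proj(n,np.array([.5015-.014*(.045-l)+x,-.0555+.045-l+.014*x,.107])))-[b,a])*6 for x in (-.015,.005,.025)])
E
```

```text
6.15 [ 0.41574531 -0.00555578  0.09155949] [-3.13715885 -0.0137006  -0.01556295] [0.16172599 0.57890504 0.32211059]
[327.95426676 349.79689108]
0 [array([223.64790104, 256.3013737 ]), array([192.27949802, 238.61524026]), array([161.39571724, 221.20234655])]
0.003 [array([227.40476537, 253.10430411]), array([196.05056183, 235.46749777]), array([165.18009605, 218.10279494])]
6.2 [ 0.41623805 -0.00567677  0.09199075] [-3.13739798 -0.01341162 -0.01669614] [-0.05220675 -0.01028389 -0.32707766]
[321.89003152 416.64610735]
0 [array([329.80753302, 277.93577193]), array([328.25170027, 238.89437142]), array([326.70132501, 199.98991924])]
0.003 [array([335.7068659 , 277.73910597]), array([334.14065896, 238.69782049]), array([332.57994595, 199.79348373])]
```

View pics/side5.png

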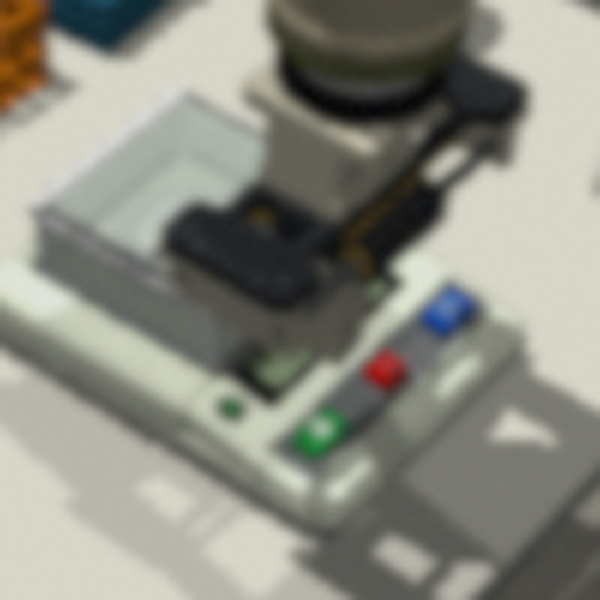

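View pics/top5.png

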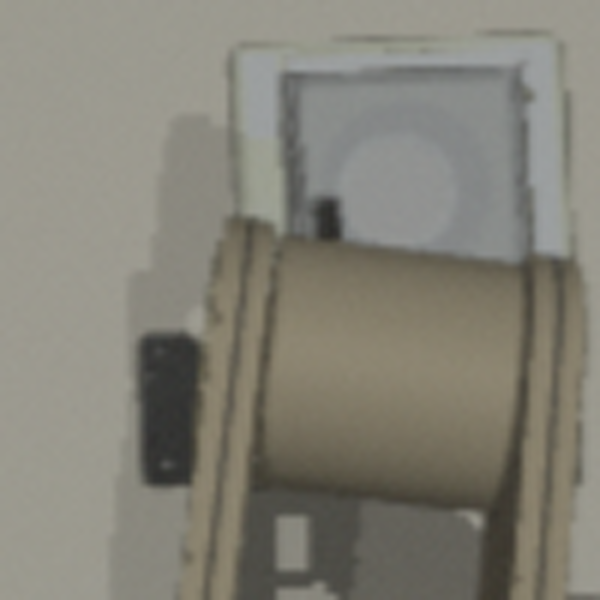

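>>> send_rows(series=[{"wx": 0,"wy": 0,"wz": 0,"dx": 0,"dy": 0.45,"dz": -1.5,"fingers": 255},{"wx": 0,"wy": 0,"wz": 0,"dx": 0,"dy": 0,"dz": -1.5,"fingers": 255},{"wx": 0,"wy": 0,"wz": 0,"dx": 0,"dy": 0,"dz": -1,"fingers": 255},{"wx": 0,"wy": 0,"wz": 0,"dx": 0,"dy": 0,"dz": 0,"fingers": 255},{"wx": 0,"wy": 0,"wz": 0,"dx": 0,"dy": 0,"dz": 0,"fingers": 255}])

```text
t: 6.62
tool_pos: [0.4217, -0.0032, 0.0564]
orientation: [-3.138, -0.011, -0.029]
force: [0.5, 1.1, 0.2]
opening: 0.0003
```

```bash
python3 - <<'E'
from h import *
import cv2
n="side"
im=robot.read_camera(n)[:,:,::-1]; c=im[130:230,230:330]
cv2.imwrite(f"pics/{n}6.png",cv2.resize(c,None,fx=6,fy=6,interpolation=cv2.INTER_CUBIC))
s=robot.read_state();print(s['t'],s['tool_pos'],s['orientation'],s['force'])
print((proj(n,s['tool_pos'])-[230,130])*6)
E
```

```text
6.6667 [ 0.42169368 -0.00322256  0.0564762 ] [-3.13825018 -0.01094948 -0.02885728] [-0.53017116 -0.23689608  0.60045439]
[311.34103896 395.8682805 ]
```

View pics/side6.png

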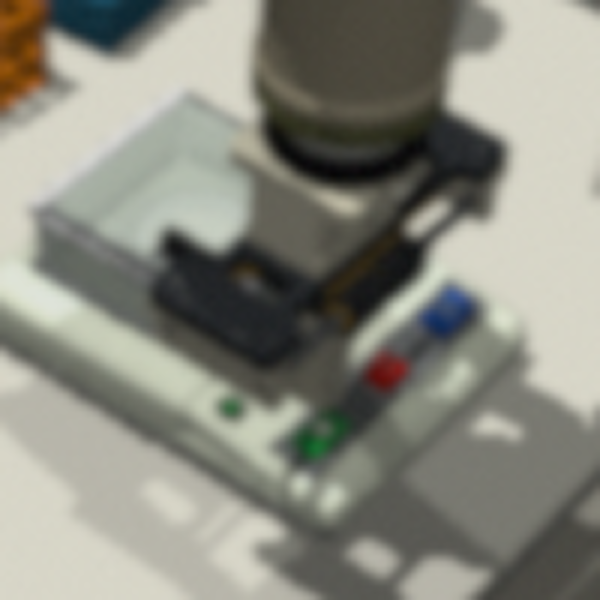

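>>> send_rows(series=[{"wx": 0,"wy": 0.018,"wz": 0,"dx": -0.6,"dy": 0.2,"dz": 0,"fingers": 255},{"wx": 0,"wy": 0,"wz": 0,"dx": -0.1,"dy": 0,"dz": -0.5,"fingers": 255},{"wx": 0,"wy": 0,"wz": 0,"dx": 0,"dy": 0,"dz": -0.4,"fingers": 255},{"wx": 0,"wy": 0,"wz": 0,"dx": 0,"dy": 0,"dz": 0,"fingers": 255}])

```text
t: 7.0
tool_pos: [0.4159, -0.0015, 0.0494]
orientation: [-3.139, -0.01, -0.003]
force: [-0.1, 0.1, -0.6]
opening: 0.0006
```

>>> send_rows(series=[{"wx": 0,"wy": 0,"wz": 0,"dx": -0.03,"dy": 0,"dz": -0.3,"fingers": 255},{"wx": 0,"wy": 0,"wz": 0,"dx": -0.03,"dy": 0,"dz": -0.3,"fingers": 255}])

```text
t: 7.17
tool_pos: [0.4161, -0.0015, 0.0438]
orientation: [-3.139, -0.011, -0.006]
force: [1.7, 0.3, 2.5]
opening: 0.0008
```

>>> send_rows(series=[{"wx": 0,"wy": 0,"wz": 0,"dx": -0.03,"dy": 0,"dz": -0.2,"fingers": 255},{"wx": 0,"wy": 0,"wz": 0,"dx": 0,"dy": 0,"dz": -0.2,"fingers": 255}])

```text
t: 7.33
tool_pos: [0.4168, -0.0015, 0.0402]
orientation: [-3.139, -0.011, -0.009]
force: [-2.0, 0.3, 7.9]
opening: 0.0002
```

>>> send_rows(series=[{"wx": 0,"wy": 0,"wz": 0,"dx": 0,"dy": 0,"dz": 0,"fingers": 255}])

```text
t: 7.42
tool_pos: [0.4168, -0.0015, 0.0403]
orientation: [-3.139, -0.011, -0.009]
force: [-3.1, 0.3, 7.4]
opening: 0.0002
```

```bash
python3 - <<'E'
from h import *
import cv2
n="side"
im=robot.read_camera(n)[:,:,::-1]; c=im[130:230,230:330]
cv2.imwrite(f"pics/{n}7.png",cv2.resize(c,None,fx=6,fy=6,interpolation=cv2.INTER_CUBIC))
s=robot.read_state();print(s['t'],s['tool_pos'],s['orientation'],s['force'])
E
```

```text
7.4667 [ 0.41675329 -0.00154025  0.04041453] [-3.13899266 -0.01077781 -0.00874014] [-2.42549033  1.12915656  6.60080653]
```

View pics/side7.png

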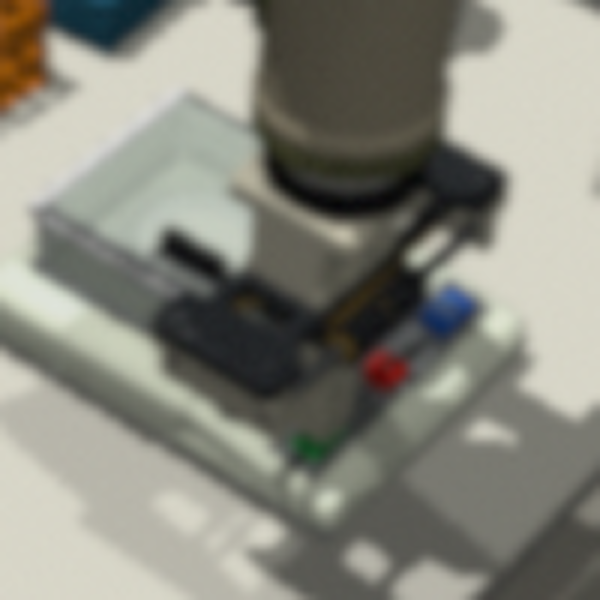

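>>> send_rows(series=[{"wx": 0,"wy": 0,"wz": 0,"dx": 0,"dy": 0,"dz": 0.5,"fingers": 255},{"wx": 0,"wy": 0,"wz": 0,"dx": 0,"dy": 0,"dz": 1.5,"fingers": 255},{"wx": 0,"wy": 0,"wz": 0,"dx": 0,"dy": 0,"dz": 1.5,"fingers": 255},{"wx": 0,"wy": 0,"wz": 0,"dx": 0,"dy": -2,"dz": 0,"fingers": 255},{"wx": 0,"wy": 0,"wz": 0,"dx": 0,"dy": -2,"dz": 0,"fingers": 255},{"wx": 0,"wy": 0,"wz": 0,"dx": 0,"dy": -2,"dz": 0,"fingers": 255},{"wx": 0,"wy": 0,"wz": 0,"dx": 0,"dy": -2,"dz": 0,"fingers": 255},{"wx": 0,"wy": 0,"wz": 0,"dx": 0,"dy": -2,"dz": 0,"fingers": 255},{"wx": 0,"wy": 0,"wz": 0,"dx": 0,"dy": -1.1,"dz": 0,"fingers": 255},{"wx": 0,"wy": 0,"wz": 0,"dx": 0,"dy": 0,"dz": 0,"fingers": 255},{"wx": 0,"wy": 0,"wz": 0,"dx": 0,"dy": 0,"dz": 0,"fingers": 255}])

```text
t: 8.38
tool_pos: [0.4145, -0.1165, 0.0772]
orientation: [-3.139, -0.015, -0.005]
force: [0.4, -0.7, -0.4]
opening: 0.0004
```

```bash
python3 - <<'E'
from h import *
import cv2
for n,a,b in(("side",130,230),("top",150,230)):
    im=robot.read_camera(n)[:,:,::-1]; c=im[a:a+100,b:b+100]
    cv2.imwrite(f"pics/{n}8.png",cv2.resize(c,None,fx=6,fy=6,interpolation=cv2.INTER_CUBIC))
    s=robot.read_state();print(s['t'],s['tool_pos'],s['orientation'],s['force'])
E
```

```text
8.4333 [ 0.41450101 -0.11624244  0.07718008] [-3.13893642 -0.01531245 -0.00468481] [-0.15088789 -0.46888056 -0.11782934]
8.4833 [ 0.41457054 -0.1158283   0.07718371] [-3.13880701 -0.0164721  -0.00480645] [ 0.73060468  0.00595243 -0.64306559]
```

View pics/side8.png

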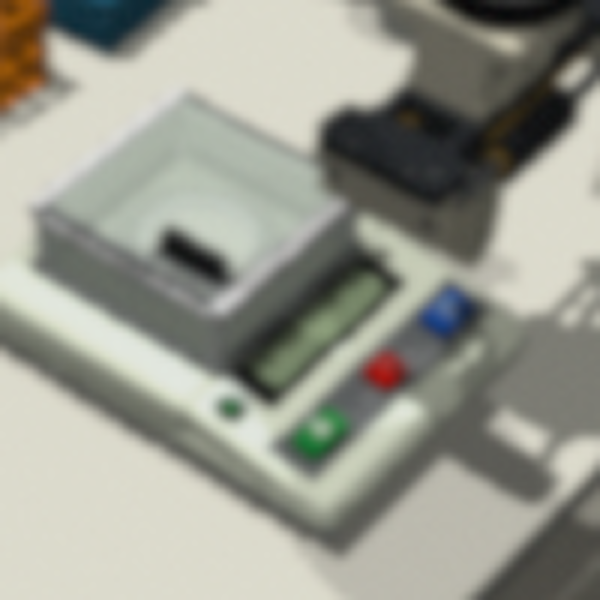

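View pics/top8.png

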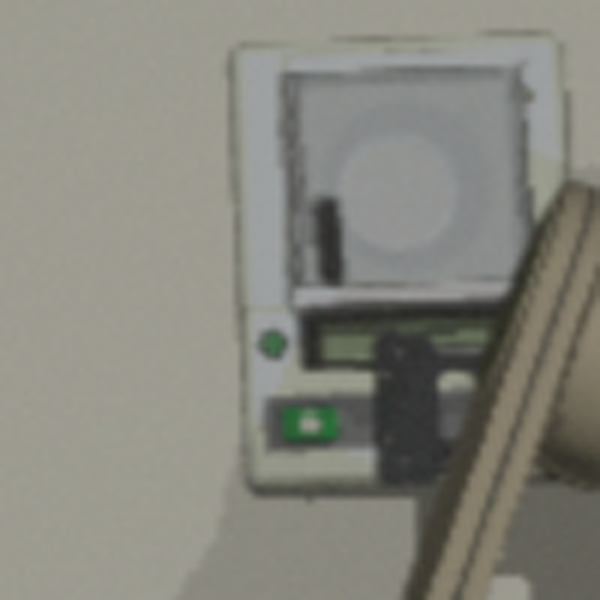

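>>> send_rows(series=[{"wx": 0,"wy": 0,"wz": 0,"dx": 0,"dy": 0.25,"dz": -1,"fingers": 255},{"wx": 0,"wy": 0,"wz": 0,"dx": 0,"dy": 0,"dz": -1,"fingers": 255},{"wx": 0,"wy": 0,"wz": 0,"dx": 0,"dy": 0,"dz": -0.4,"fingers": 255},{"wx": 0,"wy": 0,"wz": 0,"dx": 0,"dy": 0,"dz": 0,"fingers": 255}])

```text
t: 8.82
tool_pos: [0.4144, -0.1103, 0.0504]
orientation: [-3.138, -0.022, -0.005]
force: [-0.6, 0.2, 0.3]
opening: 0.0007
```

>>> send_rows(series=[{"wx": 0,"wy": 0,"wz": 0,"dx": 0.25,"dy": -0.3,"dz": -0.1,"fingers": 255},{"wx": 0,"wy": 0,"wz": 0,"dx": 0,"dy": 0,"dz": 0,"fingers": 255}])

```text
t: 8.98
tool_pos: [0.4162, -0.1123, 0.048]
orientation: [-3.137, -0.024, -0.001]
force: [0.9, -0.3, -0.3]
opening: 0.0006
```

>>> send_rows(series=[{"wx": 0,"wy": 0,"wz": 0,"dx": 0,"dy": 0,"dz": -0.3,"fingers": 255},{"wx": 0,"wy": 0,"wz": 0,"dx": 0,"dy": 0,"dz": -0.2,"fingers": 255}])

```text
t: 9.15
tool_pos: [0.417, -0.1125, 0.0434]
orientation: [-3.137, -0.024, -0.003]
force: [-0.5, 0.6, 2.8]
opening: -0.0
```

>>> send_rows(series=[{"wx": 0,"wy": 0,"wz": 0,"dx": 0,"dy": 0,"dz": -0.2,"fingers": 255},{"wx": 0,"wy": 0,"wz": 0,"dx": 0,"dy": 0,"dz": -0.2,"fingers": 255}])

```text
t: 9.32
tool_pos: [0.4176, -0.1125, 0.0399]
orientation: [-3.137, -0.024, -0.004]
force: [-1.5, 2.6, 7.9]
opening: 0.0006
```

Pressed about 4 mm at 7.9 N, the same as green. I'll hold one row, then lift.

>>> send_rows(series=[{"wx": 0,"wy": 0,"wz": 0,"dx": 0,"dy": 0,"dz": 0,"fingers": 255},{"wx": 0,"wy": 0,"wz": 0,"dx": 0,"dy": 0,"dz": 0.5,"fingers": 255},{"wx": 0,"wy": 0,"wz": 0,"dx": 0,"dy": 0,"dz": 1.5,"fingers": 255},{"wx": 0,"wy": 0,"wz": 0,"dx": 0,"dy": 0,"dz": 2.5,"fingers": 255},{"wx": 0,"wy": 0,"wz": 0,"dx": 0,"dy": 0,"dz": 3,"fingers": 255},{"wx": 0,"wy": 0,"wz": 0,"dx": 0,"dy": 0,"dz": 3,"fingers": 255},{"wx": 0,"wy": 0,"wz": 0,"dx": -1,"dy": -3,"dz": 1,"fingers": 255},{"wx": 0,"wy": 0,"wz": 0,"dx": -1,"dy": -3,"dz": 0,"fingers": 255},{"wx": 0,"wy": 0,"wz": 0,"dx": -1,"dy": -3,"dz": 0,"fingers": 255},{"wx": 0,"wy": 0,"wz": 0,"dx": -1,"dy": -3,"dz": 0,"fingers": 255},{"wx": 0,"wy": 0,"wz": 0,"dx": 0,"dy": 0,"dz": 0,"fingers": 255},{"wx": 0,"wy": 0,"wz": 0,"dx": 0,"dy": 0,"dz": 0,"fingers": 255}])

```text
t: 10.32
tool_pos: [0.3747, -0.2375, 0.1626]
orientation: [3.141, 0.029, 0.008]
force: [-0.4, 0.4, -0.3]
opening: 0.0001
```

```bash
python3 - <<'E'
from h import *
import cv2
for n,a,b in(("side",130,230),("top",130,200)):
    im=robot.read_camera(n)[:,:,::-1]; c=im[a:a+110,b:b+130]
    cv2.imwrite(f"pics/{n}9.png",cv2.resize(c,None,fx=5,fy=5,interpolation=cv2.INTER_CUBIC))
    s=robot.read_state();print(s['t'],s['tool_pos'],s['dq'].round(3),s['force'])
E
```

```text
10.3667 [ 0.37473883 -0.23735677  0.16258825] [ 0.037 -0.003  0.008  0.007  0.003  0.012] [-0.11070781 -0.30538765 -0.00434106]
10.4167 [ 0.37500941 -0.23647161  0.16238632] [ 0.027 -0.002  0.007  0.006  0.006  0.004] [-0.2753338  -0.29190773 -0.39680537]
```

View pics/side9.png

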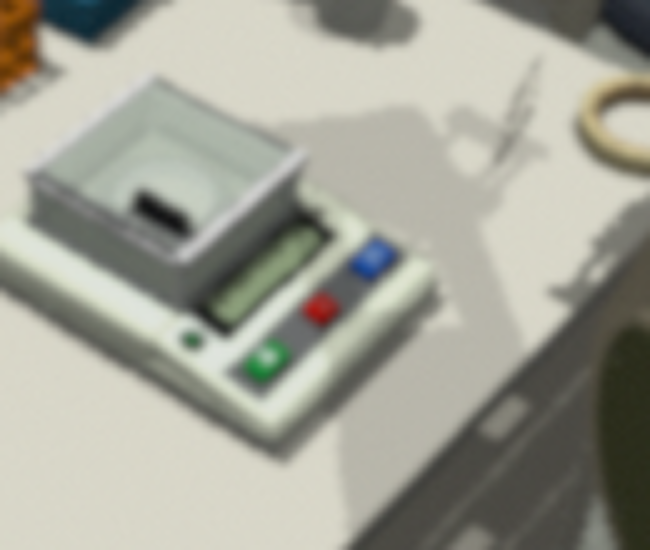

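View pics/top9.png

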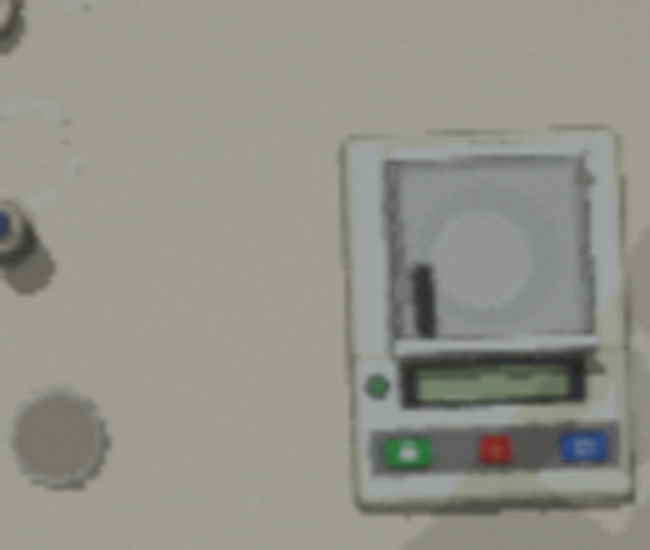

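The pictures show the lid shut, with the bar at (424,300) in the top crop. All three keys are up, the plate is centred on the pan, and the arm is clear of everything.

```bash
python3 -c "
from plant import robot
print(robot.close_job())"
```

```text
the job is handed in; nothing more can be done
None
```

I did the three steps in order and handed the job in at about 10.4 s; the hand-in gives no verdict.

- **Lid:** I pushed the black bar left with the closed fingertips until it met its stop. The highest force I read was about 10 N. The bar ended where a fully shut lid should put it, to within about 1 mm in the top picture.
- **Green print key:** I tapped it about 4 mm down at about 7.9 N, held it briefly and let it come up. A picture before I touched the blue key showed green up again and the lid still shut.
- **Blue tare key:** I tapped it the same way, also about 4 mm down at about 7.9 N, then let it up.
- **Last pictures:** These showed the lid shut, all three keys up, the plate in the middle of the pan, the nearby things in view in place and the arm clear of everything.

I judged how far the keys went from the fingertip height and the force, because their positions can't be read directly. I did not read the display, so I have not confirmed that it shows zero. No check failed or disagreed.

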